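# Clamp the tube rack and hold the mixer's run key

## Robot

A 7-joint arm with a two-finger parallel gripper is mounted at the origin on the work surface. World frame = base frame: x ahead of the robot, y to its left, z up, the work surface at z = 0. Lengths are in m, angles in rad, forces in N, time in s.
With the tool pointing down it reaches from about 0.4 to 0.75 m from the base axis. Payload 19.5 kg.
Tool frame: the origin (TCP) lies at the centre of the arm's flange, where the gripper is bolted on; the fingertips stand 173 mm ahead of it and the grasp point (between the pads) lies 155 mm ahead of it (env.pinch_z is the distance from the TCP to the grasp point, in m); z points along the fingers, y is the line along which they close (so a half turn about z gives the same grasp; the last joint's range is limited). The gripper opens to 85 mm and grips with 20 to 120 N. Pads are 22 mm wide; open, the fingers measure 114 mm over their backs; the gripper's body (76 mm by 85 mm) begins 54 mm behind the grasp point. The pads swing forward as they close: fully open they stand 13 mm farther back than shut.
Start: joints at [-1.264, 0.707, -0.028, 1.485, 0.022, 0.951, -0.075], TCP at [0.197, 0.54, 0.405] pointing down, gripper open.
Joint ranges: [-2.71, 2.71], [-0.32, 2.16], [-1.57, 1.52], [0, 2.45], [-1.46, 4.6], [0, 2.02], [-2.83, 2.83]. Speed limits (rad/s): [1.89, 1.89, 2.57, 2.57, 3.01, 3.01, 3.01].

## Interface

Orientations are given as [roll, pitch, yaw] about the fixed x, y, z axes, in that order (R = Rz(yaw) Ry(pitch) Rx(roll)).
In Python, from plant import env gives the robot as it stands.
- The arm moves only by the shell command python3 -m crank 'ROWS' [OPENING] [FORCE]. ROWS is JSON, a list of rows, each a list of 6 numbers: the shift along the tool's x, y, z scaled (see below), then the turn, a rotation vector about the tool's x, y, z scaled (see below). A call has 1 to 10 rows; each row shifts and turns the commanded pose from where the row before left it, along the tool's axes as they then stand; what a row does not reach is not made up. The controller multiplies each number of a shift by 0.025 m and each number of a turn by 5 degrees. A row lasts 1/12 s, in which the tool goes at most 41.7 mm and 7.16 degrees, less where a joint would pass 70% of its speed; a pose out of reach is approached as far as the arm can. A call with a number of a shift or a turn outside -1 to 1 is refused whole. A call with a gripper value outside its range is refused whole. OPENING is the opening, from -1 (shut) to 1 (fully open), set as the call begins (- or left out, the last holds). The fingers move at their own pace and stop on an object; FORCE is the grip in N (left out, the last holds). Time passes only in rows, so rows that do not move let the fingers close. It gives the time, the measured TCP pose, the force, the opening and the grip force at its end, in the units of the state.
- env.sense(): the state, without advancing time (a new reading comes with each control period).
- env.read_camera(name): name is "scene" or "side" or "wrist"; returns the picture (384x512x3 uint8, blue, green, red); there is no depth.
- env.camera_info(name): a dict with "mtx" (3x3 intrinsics, pixels), "R" (3x3) and "t" (3): a world point X has camera coordinates R X + t. Camera axes: x right, y down, z forward; pixel columns grow to the right and rows downward; lengths in m; the calibration is good to about 2 mm. A picture is of the moment at which its call begins: read the wrist's pose just before it. camera_info takes no time and is no camera call; for the wrist camera it gives the pose at the moment of the call.
- env.close_job(): hands the job in; it is judged then, once.
The state is a dict: "t": time; "joints": joint angles; "qvel": joint speeds; "joint_torque": joint torques, N m; "ee_pos": TCP position; "orientation": TCP orientation; "force": force on the tool from outside, world axes, zero at the start; "moment": the same for the moment, N m; "grip_width": opening from 0.0 (shut) to 1.0 (fully open); "gripper_force": force on a finger pad.
Only numpy, scipy, OpenCV 4.12 (cv2) and the standard library are available. Lean on these libraries where they do the work, as an engineer would, in place of code of your own. Each camera call takes 0.05 s, during which the arm holds its last target. There are 200 camera calls.

## Task

Swing the tube mixer's steel hold-down hoop down over the loaded foam rack until its front bar lies fully home in the two catch forks. Only then press the spring-loaded round palm key on the grey control block until its top is level with the raised collar around it - never down to its bottom stop, which trips the mixer out - and hold it there steadily for at least three seconds, finishing the job with the key still held. Leave everything else on the desk where it stands.

Things in the scene. Friction and masses are not known exactly. Their poses are not given: they have to be found in the camera images.
- mixer: Tube mixer, fixed: white and aluminium base 250 x 200 mm, deck top 68 mm up. Origin: centre of underside; own +x to the hinge end, -x to the catch end (nearer the robot), z up. White foam rack with red-capped tubes on the deck: x -30 to +85 mm, y -85 to +85 mm, foam top 103 mm up, caps up to 138 mm.
- catch (a point): Point midway between the mixer's two steel catch forks, where the middle of the bar lies when home: 85 mm from the mixer's centre towards its own -x, 112 mm above the desk. Forks 10 mm wide at y = -52 and +52 mm, prongs up to 121 mm; between them the space over the deck is free, 55 mm from the bar's axis to the foam.
- bail (a joint): Hinge of the mixer's hold-down hoop, rad: 0 = down and level, bar lying in the forks (end stop); grows as the hoop swings up (1.57 = upright). Starts between 0.55 and 1.2. A stiff hinge: it stays at whatever angle it is left; about 1 to 3 N at the bar moves it. The angle is the elevation of the hoop above level.
- bail_bar (a point): Middle of the hoop's front bar, on its axis: round steel bar 12 mm thick, 150 mm long, along the mixer's y axis at every angle, joined at its ends to two side arms that run to the hinge. It moves on an arc of 180 mm radius about bail_hinge; home it is 112 mm above the desk. Its middle 90 mm is free all round, so fingers can close across it.
- bail_hinge (a point): Point on the hoop's hinge line (which runs along the mixer's y axis), midway between the side arms: 95 mm from the mixer's centre towards its own +x, 112 mm above the desk.
- control: Control block, fixed to the desk, left or right of the mixer: grey box 110 x 110 x 70 mm with a round aluminium collar on top (62 mm inside, 84 mm outside diameter). Origin: centre of the underside, z up; the key's axis passes through it.
- key (a joint): Travel of the palm key, m: 0 = out, grows as it is pressed straight down; 0.011 = key top level with the collar's top; 0.022 = bottom stop. Spring: about 1.5 N to start it, 5.5 N at level, 9.5 N at the bottom; it springs back when let go.
- key_top (a point): Centre of the flat round top of the key, 56 mm diameter, plain grey plastic; 99 mm above the desk when out, standing 11 mm proud of the collar.
- collar_top (a point): Centre of the collar's top rim plane, on the key's axis, 88 mm above the desk.
- tube_rack: Bystander: loose white foam rack 112 x 112 x 35 mm with 16 red-capped tubes up to 80 mm high. Origin: centre of the underside.
- bottle: Bystander: amber bottle, 60 mm diameter, 130 mm high. Origin: centre of the underside.
- tip_box: Bystander: pipette tip box 82 x 122 x 65 mm. Origin: centre of the underside.
- beaker: Bystander: glass beaker, 70 mm diameter, 90 mm high. Origin: centre of the underside.
- marker: Bystander: lying marker pen, 132 mm long along its own x, 14 mm thick. Origin: on the desk, near its middle.
- tape: Bystander: roll of paper tape lying flat, 80 mm diameter, 20 mm high. Origin: centre of the underside.
Not all that is in view belongs to the job. Leave any green or turquoise look-alike of the control alone.

How it is judged:
By the outcome, as a careful person would: the job done as asked, in the order asked, and still so for the second after the job is handed in, while the arm keeps its last pose, push and grip.
It also fails if it takes over 54 s, if anything falls off the work surface, if the arm or the gripper's body presses on something with over 40 N, if the wrist force passes 120 N, or if a joint passes its speed limit or range.

## Working session

There is one attempt and no reset: what is moved stays moved. The work goes in short steps, Python scripts to look and compute and a shell command to move; the robot and the scene stay as the last step left them, time stands still between calls to the robot, and variables do not carry over. Pictures are saved under pics/ and viewed, at most 10 in all, crops included, and the job is handed in when it is done.

```bash
mkdir -p pics; ls; python3 - <<'E'
from plant import env
import cv2
s=env.sense(); print(s['t'],s['ee_pos'],s['orientation'],s['force'],s['grip_width'])
for n in('scene','side'):
    cv2.imwrite(f'pics/{n}0.png',cv2.resize(env.read_camera(n),(800,600),interpolation=cv2.INTER_CUBIC))
    c=env.camera_info(n); print(n,c['mtx'],c['R'],c['t'])
E
```

```text
pics
0.0 [0.19649796 0.54030475 0.40424902] [-3.14055914e+00  7.22268424e-05  2.79280093e+00] [-1.02289436  1.23805211  0.1127473 ] 1.000647467254317
scene [[432.71588441   0.         244.5317742 ]
 [  0.         432.71588441 180.85336522]
 [  0.           0.           1.        ]] [[ 0.84008636  0.54218042 -0.01718449]
 [ 0.29328241 -0.48062292 -0.8264303 ]
 [-0.45633358  0.68923291 -0.56277674]] [-0.4177918  -0.1221458   1.87140357]
side [[352.49951703   0.         255.97711108]
 [  0.         352.49951703 187.80749572]
 [  0.           0.           1.        ]] [[ 0.84460728 -0.53533514 -0.00740528]
 [-0.39562144 -0.61473992 -0.68233314]
 [ 0.36072459  0.57923322 -0.73100386]] [-0.52177269  0.25437326  0.86232879]
```

View pics/scene0.png

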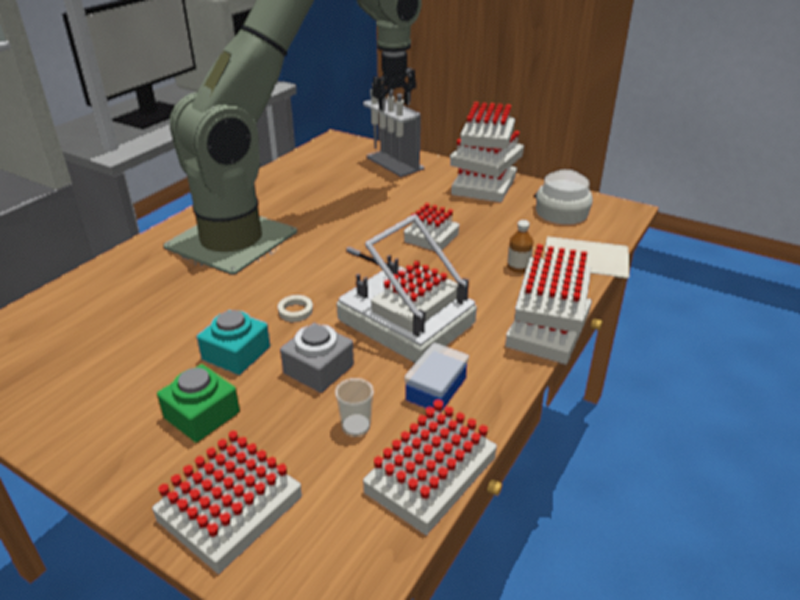

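View pics/side0.png

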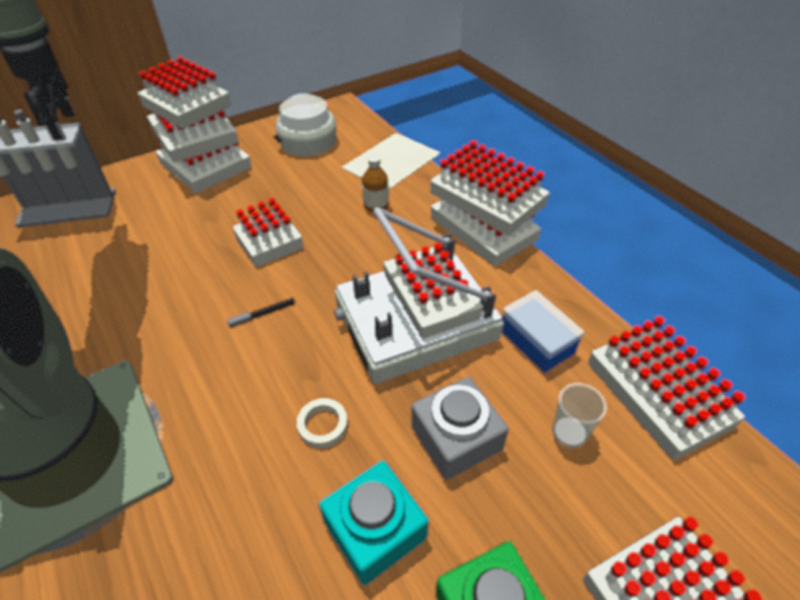

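The pictures (800x600) show the hoop up at about 45°. The bar ends are at scene (415,218)/(368,245) and side (378,210)/(415,270). The grey control is to the right of the mixer, with its key at scene (316,332) and side (461,407). Next I fit the poses.

```bash
cat > h.py <<'E'
from plant import env
import numpy as np
from scipy.optimize import least_squares
from scipy.spatial.transform import Rotation as Ro
C={n:env.camera_info(n) for n in('scene','side')}
def proj(n,X,c=None):
    c=c or C[n]; p=(np.atleast_2d(X)@np.array(c['R']).T+c['t'])@np.array(c['mtx']).T
    return p[:,:2]/p[:,2:]
def mix(p,L):
    return np.array([p[0],p[1],0])+np.atleast_2d(L)@Ro.from_euler('z',p[2]).as_matrix().T
def bar(b,y): return [.095-.18*np.cos(b),y,.112+.18*np.sin(b)]
E
python3 - <<'E'
from h import *
obs={'side':[(361,277),(384,315),(449,242),(488,295),(378,210),(415,270)],
'scene':[(393,258),(362,278),(463,283),(419,315),(415,218),(368,245)]}
def f(p):
    L=[[-.085,.052,.121],[-.085,-.052,.121],[.095,.075,.112],[.095,-.075,.112],bar(p[3],.075),bar(p[3],-.075)]
    return np.concatenate([(proj(n,mix(p,L))-np.array(obs[n])/1.5625) for n in obs]).ravel()
r=least_squares(f,[.6,0,0,.8],loss='soft_l1'); print(r.x,f(r.x).reshape(-1,2).round(1).tolist())
p=r.x; print('bar',mix(p,bar(p[3],0)),'home',mix(p,bar(0,0)),'hinge',mix(p,[.095,0,.112]))
o={'side':[(461,411),(461,407)],'scene':[(317,339),(316,331)]}
g=lambda q:np.concatenate([proj(n,[[q[0],q[1],.088],[q[0],q[1],.099]])-np.array(o[n])/1.5625 for n in o]).ravel()
r=least_squares(g,[.5,-.2]);print('ctl',r.x,g(r.x).round(1))
E
```

```text
[ 0.61131619 -0.07346666 -0.15581158  0.70180955] [[0.9, -2.1], [0.7, -0.0], [-0.5, -0.2], [0.1, 0.3], [-0.1, 0.8], [0.4, -0.3], [0.0, -1.2], [0.0, -1.8], [-0.4, 0.4], [-0.1, 0.2], [-0.6, -0.6], [-0.2, -0.6]]
bar [[ 0.56936904 -0.0668774   0.22820812]] home [[ 0.52734589 -0.0602762   0.112     ]] hinge [[ 0.70516535 -0.08820894  0.112     ]]
ctl [ 0.53305269 -0.30530161] [ 0.5 -1.1  0.8 -1.1 -1.7 -1.9 -1.3  0.5]
```

```bash
cat >> h.py <<'E'
def to(x,y,z,yaw=None):
    s=env.sense(); R=Ro.from_euler('xyz',s['orientation'])
    Rt=Ro.from_euler('xyz',[np.pi,0,yaw]) if yaw is not None else R
    print('turn units',((R.inv()*Rt).as_rotvec(degrees=True)/5).round(2))
    print('then shift units (after turn)',(Rt.inv().apply(np.array([x,y,z])-s['ee_pos'])/.025).round(2))
E
python3 -m crank '[[0,0,-1,0,0,-0.75],[0,0,-1,0,0,-0.75],[0,0,-1,0,0,-0.75],[0,0,0,0,0,0]]' -1 20
python3 -c "
from h import *
to(.569,-.067,.468,np.pi-.156)"
```

```text
t: 0.43
ee_pos: [0.1967, 0.5405, 0.4836]
orientation: [3.136, 0.001, 2.993]
force: [-0.1, 0.3, 0.7]
grip_width: 0.455
gripper_force: 0.0
turn units [0.06 0.01 0.09]
then shift units (after turn) [-18.49 -21.69   0.62]
```

```bash

python3 -m crank '[[-0.66,-0.77,0,0,0,0],[-0.66,-0.77,0,0,0,0],[-0.66,-0.77,0,0,0,0],[-0.66,-0.77,0,0,0,0],[-0.66,-0.77,0,0,0,0],[-0.66,-0.77,0,0,0,0],[-0.66,-0.77,0,0,0,0],[-0.66,-0.77,0,0,0,0],[-0.66,-0.77,0,0,0,0],[-0.66,-0.77,0,0,0,0]]'
python3 -m crank '[[-0.66,-0.77,0,0,0,0],[-0.66,-0.77,0,0,0,0],[-0.66,-0.77,0,0,0,0],[-0.66,-0.77,0,0,0,0],[-0.66,-0.77,0,0,0,0],[-0.66,-0.77,0,0,0,0],[-0.66,-0.77,0,0,0,0],[-0.66,-0.77,0,0,0,0],[-0.66,-0.77,0,0,0,0],[-0.66,-0.77,0,0,0,0]]'
python3 -m crank '[[-0.66,-0.77,0,0,0,0],[-0.66,-0.77,0,0,0,0],[-0.66,-0.77,0,0,0,0],[-0.66,-0.77,0,0,0,0],[-0.66,-0.77,0,0,0,0],[-0.66,-0.77,0,0,0,0],[-0.3,-0.4,0,0,0,0],[0,0,0,0,0,0],[0,0,0,0,0,0]]'
python3 - <<'E'
from h import *
import cv2
to(.569,-.067,.468,np.pi-.156)
c=env.camera_info('wrist'); p=[.6113,-.0735,-.1558,.7018]
print('pred bar ends',proj('',mix(p,[bar(.7018,.075),bar(.7018,-.075)]),c)*1.5625)
print('pred collar/key',proj('',[[.533,-.305,.088],[.533,-.305,.099]],c)*1.5625, c['mtx'],c['R'],c['t'])
cv2.imwrite('pics/w1.png',cv2.resize(env.read_camera('wrist'),(800,600),interpolation=cv2.INTER_CUBIC))
E
```

```text
t: 1.27
ee_pos: [0.3308, 0.3239, 0.4794]
orientation: [-3.141, -0.0, 2.989]
force: [0.4, 0.5, -0.0]
grip_width: 0.003
gripper_force: 0.0
t: 2.1
ee_pos: [0.4647, 0.1085, 0.4793]
orientation: [-3.141, -0.001, 2.989]
force: [-0.2, 0.6, 0.6]
grip_width: -0.002
gripper_force: 0.0
t: 2.85
ee_pos: [0.5503, -0.0303, 0.4793]
orientation: [3.141, -0.001, 2.988]
force: [0.6, 0.6, -0.1]
grip_width: 0.001
gripper_force: 0.0
turn units [ 0.   -0.01  0.03]
then shift units (after turn) [-0.97 -1.33  0.45]
pred bar ends [[491.66035656 359.07422787]
 [189.43504234 358.56508077]]
pred collar/key [[ 54.24918176 285.32107182]
 [ 43.96052115 289.17485679]] [[307.83968514   0.         261.614733  ]
 [  0.         307.83968514 190.07459411]
 [  0.           0.           1.        ]] [[ 0.15277237  0.98826049  0.00134029]
 [ 0.94657201 -0.14671736  0.28718538]
 [ 0.28401061 -0.04260531 -0.95787408]] [-0.05498572 -0.58359202  0.29283579]
```

View pics/w1.png

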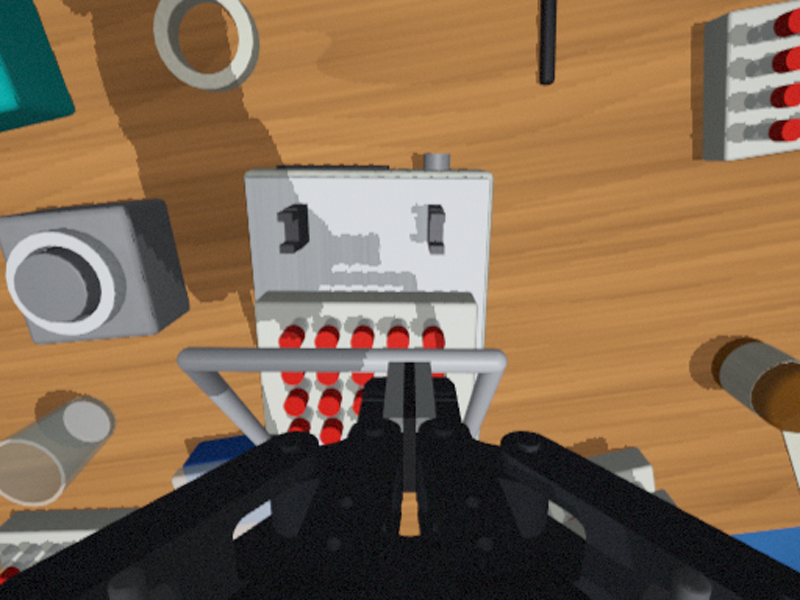

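The wrist picture has the bar at row 358, columns 183–503, so its centre is about 343 and matches the fit. The control's collar is at about (62,283), 6 mm more to +y than estimated. I'll go over the bar and down to just above it.

```bash

python3 -m crank '[[-0.5,-0.7,0.4,0,0,0],[-0.5,-0.6,0.6,0,0,0],[0,0,0.7,0,0,0],[0,0,0.5,0,0,0],[0,0,0.3,0,0,0],[0,0,0,0,0,0],[0,0,0,0,0,0]]'
python3 -c "
from h import *
to(.569,-.067,.409,np.pi-.156)"
```

```text
t: 3.48
ee_pos: [0.5701, -0.0656, 0.4177]
orientation: [3.141, 0.0, 2.99]
force: [0.3, 0.6, -0.2]
grip_width: -0.001
gripper_force: 0.0
turn units [0.   0.   0.05]
then shift units (after turn) [ 0.04 -0.06  0.35]
```

```bash

python3 -m crank '[[0.04,-0.05,0.35,0,0,0],[0.31,0,0.44,0,0,0],[0.32,0,0.44,0,0,0],[0.25,0,0.48,0,0,0],[0.25,0,0.48,0,0,0],[0.17,0,0.51,0,0,0]]'
python3 -m crank '[[0.17,0,0.51,0,0,0],[0.09,0,0.53,0,0,0],[0.09,0,0.53,0,0,0],[0.02,0,0.3,0,0,0],[0,0,0.2,0,0,0],[0,0,0,0,0,0],[0,0,0,0,0,0]]'
python3 -c "
from h import *
to(.5273,-.0603,.291,np.pi-.156)"
```

```text
t: 3.98
ee_pos: [0.5365, -0.0621, 0.3505]
orientation: [3.141, 0.002, 2.99]
force: [-0.8, 1.0, 1.1]
grip_width: -0.001
gripper_force: 0.7
t: 4.57
ee_pos: [0.528, -0.0611, 0.2985]
orientation: [-3.142, 0.001, 2.989]
force: [0.2, 0.3, -0.1]
grip_width: 0.001
gripper_force: 0.0
turn units [-0.    0.01  0.04]
then shift units (after turn) [0.03 0.03 0.3 ]
```

```bash

for i in 1 2; do python3 -m crank '[[0,0,0.1,0,0,0],[0,0,0.08,0,0,0],[0,0,0,0,0,0],[0,0,0,0,0,0]]'; done | grep -E 'ee_pos|force'
python3 - <<'E'
from h import *
import cv2
c=env.camera_info('wrist'); p=[.6113,-.0735,-.1558]
print(proj('',mix(p,[bar(0,.075),bar(0,-.075),bar(.1,.075),bar(.1,-.075)]),c)*1.5625)
cv2.imwrite('pics/w2.png',cv2.resize(env.read_camera('wrist'),(800,600),interpolation=cv2.INTER_CUBIC))
im=env.read_camera('side');cv2.imwrite('pics/s2.png',cv2.resize(im[130:280,180:380],(800,600),interpolation=cv2.INTER_CUBIC))
E
```

```text
ee_pos: [0.5278, -0.0612, 0.2935]
force: [1.3, 0.3, -1.2]
gripper_force: 0.0
ee_pos: [0.5278, -0.0612, 0.2904]
force: [-6.5, 1.1, 35.6]
gripper_force: 18.1
[[632.42137894 378.08656722]
 [187.0531945  377.09931863]
 [658.56606074 407.63965867]
 [161.1901939  406.5936136 ]]
```

View pics/s2.png

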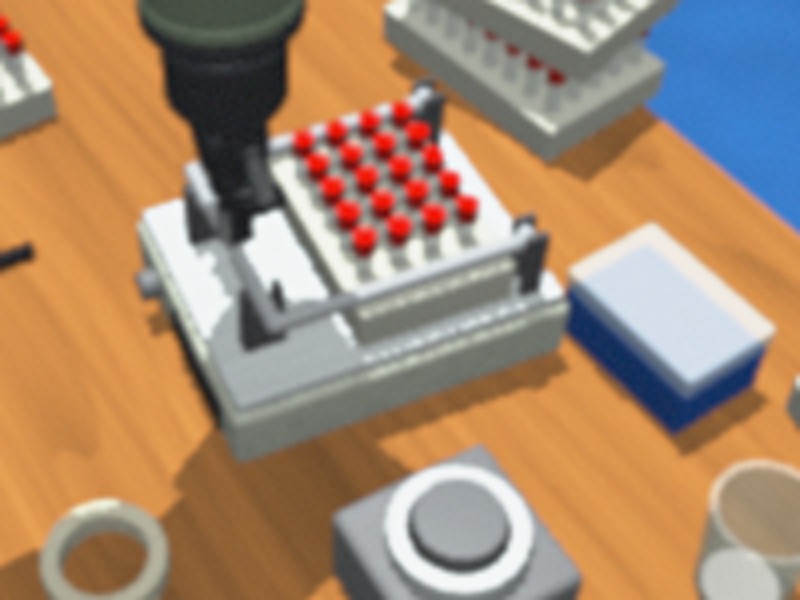

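The hoop's bar lies between the fork prongs, with 35 N of reaction at tip height 0.117 m, so it is on its end stop. I'll lift off and check it while going to the control.

```bash

python3 -m crank '[[0,0,-0.5,0,0,0],[0,0,-1,0,0,0],[0,0,-1,0,0,0],[0,0,-1,0,0,0],[0,0,-0.7,0,0,0],[0,0,0,0,0,0],[0,0,0,0,0,0]]'
python3 -c "
from h import *
to(.533,-.298,.375)"
```

```text
t: 5.92
ee_pos: [0.5277, -0.0612, 0.3944]
orientation: [-3.142, 0.001, 2.989]
force: [0.3, -0.1, -0.3]
grip_width: -0.003
gripper_force: 0.0
turn units [0. 0. 0.]
then shift units (after turn) [-1.65 -9.33  0.78]
```

```bash

python3 -m crank '[[-0.3,-1,0,0,0,0],[-0.3,-1,0,0,0,0],[-0.3,-1,0,0,0,0],[-0.3,-1,0,0,0,0],[-0.3,-1,0,0,0,0],[-0.3,-0.8,0,0,0,0],[-0.3,-0.5,0,0,0,0],[0,0,0,0,0,0],[0,0,0,0,0,0]]'
python3 - <<'E'
from h import *
import cv2
c=env.camera_info('wrist'); p=[.6113,-.0735,-.1558]
print(env.sense()['ee_pos'])
print('bar',proj('',mix(p,[bar(0,.075),bar(0,-.075)]),c)*1.5625)
print('collar,key',proj('',[[.533,-.298,.088],[.533,-.298,.099]],c)*1.5625)
cv2.imwrite('pics/w3.png',cv2.resize(env.read_camera('wrist'),(800,600),interpolation=cv2.INTER_CUBIC))
np.savez('c3.npz',mtx=c['mtx'],R=c['R'],t=c['t'])
im=env.read_camera('side');cv2.imwrite('pics/s3.png',cv2.resize(im[130:250,200:360],(800,600),interpolation=cv2.INTER_CUBIC))
E
```

```text
t: 6.67
ee_pos: [0.5556, -0.225, 0.3927]
orientation: [3.141, -0.002, 2.988]
force: [-0.3, 1.5, 0.0]
grip_width: -0.003
gripper_force: 0.0
[ 0.55558203 -0.22498716  0.39268516]
bar [[864.85933226 195.380298  ]
 [571.17247981 194.71437666]]
collar,key [[277.70245861 265.05762168]
 [272.60651712 269.43385099]]
```

View pics/w3.png

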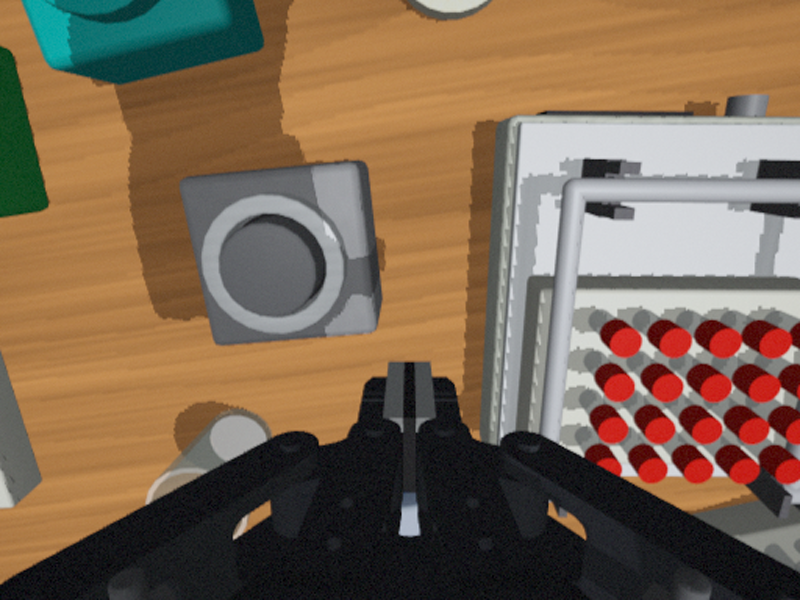

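View pics/s3.png

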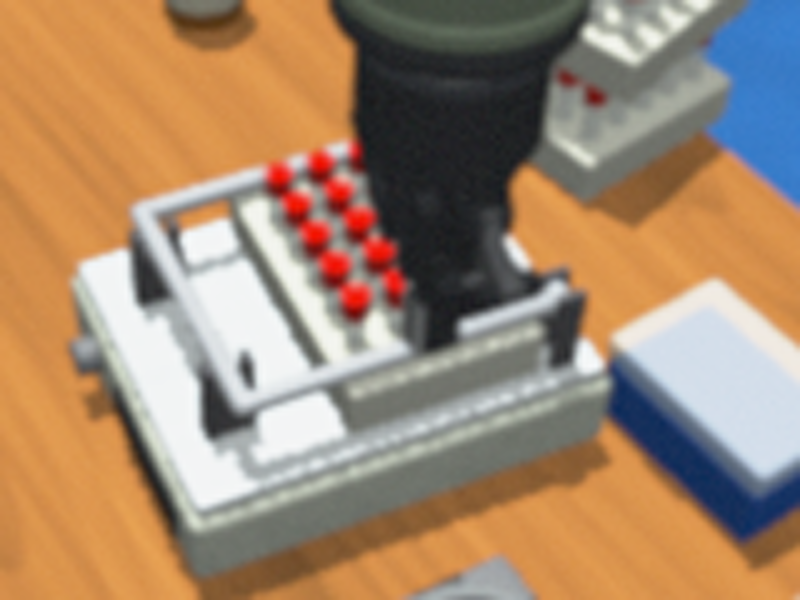

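The bar rests in both forks (row 190 in the wrist view). The collar is at (273,264), which puts the control at about (0.532,-0.300). The key looks out, with its top at (272,266).

```bash

python3 -m crank '[[0.3,-0.9,0.5,0,0,0],[0.2,-0.9,0.8,0,0,0],[0,-0.7,0.9,0,0,0],[0,-0.3,0.8,0,0,0],[0,0,0.5,0,0,0],[0,0,0.3,0,0,0],[0,0,0,0,0,0],[0,0,0,0,0,0]]'
python3 -c "
from h import *
to(.532,-.300,.277)"
```

```text
t: 7.43
ee_pos: [0.5331, -0.2913, 0.2994]
orientation: [3.141, 0.0, 2.99]
force: [-0.6, -0.5, 0.5]
grip_width: 0.003
gripper_force: 0.0
turn units [0. 0. 0.]
then shift units (after turn) [-0.01 -0.35  0.9 ]
```

```bash
cat >> h.py <<'E'
def favg(n=12):
    a=[]
    for _ in range(n): env.read_camera('side'); s=env.sense(); a.append([*s['ee_pos'],*s['force']])
    print(s['t'],np.mean(a,0).round(4),np.std(a,0)[5].round(2))
E
python3 -m crank '[[0,-0.2,0.3,0,0,0],[0,-0.15,0.3,0,0,0],[0,0,0.2,0,0,0],[0,0,0,0,0,0],[0,0,0,0,0,0],[0,0,0,0,0,0]]'
python3 -c "
from h import *
favg(10)"
python3 -m crank '[[0,0,0.18,0,0,0],[0,0,0,0,0,0],[0,0,0,0,0,0]]'
python3 -c "
from h import *
favg(10)"
```

```text
t: 7.93
ee_pos: [0.5315, -0.3007, 0.2792]
orientation: [-3.142, 0.0, 2.989]
force: [-0.1, 0.2, -0.4]
grip_width: 0.003
gripper_force: 0.0
8.4333 [ 0.5314 -0.3007  0.2792  0.1334 -0.1774 -0.0531] 0.41
t: 8.68
ee_pos: [0.5313, -0.3007, 0.2742]
orientation: [3.142, -0.001, 2.989]
force: [0.5, 0.0, -0.2]
grip_width: -0.0
gripper_force: 0.0
9.1833 [ 0.5314 -0.3008  0.2745  0.0627 -0.031   0.12  ] 0.57
```

```bash

python3 -m crank '[[0,0,0.08,0,0,0],[0,0,0,0,0,0],[0,0,0,0,0,0]]' >/dev/null
python3 -c "
from h import *
favg(10)"
python3 -m crank '[[0,0,0.08,0,0,0],[0,0,0,0,0,0],[0,0,0,0,0,0]]' >/dev/null
python3 -c "
from h import *
favg(10)"
python3 -m crank '[[0,0,0.12,0,0,0],[0,0,0,0,0,0],[0,0,0,0,0,0]]' >/dev/null
python3 -c "
from h import *
favg(10)"
```

```text
9.9333 [ 0.5314 -0.3008  0.2725  0.3618 -0.3212  1.3891] 0.68
10.6833 [ 0.5314 -0.3008  0.2705  0.7329 -0.4852  2.4904] 0.49
11.4333 [ 0.5314 -0.3008  0.2675  0.6708 -0.5342  3.3265] 0.58
```

```bash

python3 -m crank '[[0,0,0.12,0,0,0],[0,0,0.1,0,0,0],[0,0,0,0,0,0],[0,0,0,0,0,0]]' >/dev/null
python3 - <<'E'
from h import *
import cv2
favg(20)
im=env.read_camera('side');q=proj('side',[[.532,-.3,.088]])[0].astype(int)
cv2.imwrite('pics/s4.png',cv2.resize(im[q[1]-36:q[1]+36,q[0]-48:q[0]+48],(800,600),interpolation=cv2.INTER_CUBIC))
E
```

```text
12.7667 [ 0.5314 -0.3008  0.262   0.512  -0.0781  5.2949] 0.47
```

View pics/s4.png

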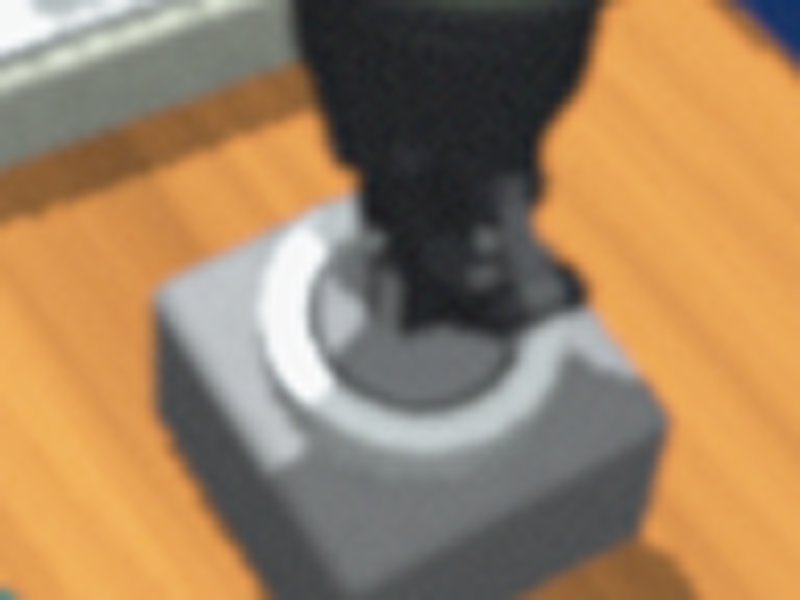

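The key top appears level inside the collar. Force is 5.3 N, so I'll nudge down 0.4 mm and hold for about 4 s.

```bash

python3 -m crank '[[0,0,0.02,0,0,0],[0,0,0,0,0,0]]' >/dev/null
for i in 1 2 3 4 5; do python3 -m crank '[[0,0,0,0,0,0],[0,0,0,0,0,0],[0,0,0,0,0,0],[0,0,0,0,0,0],[0,0,0,0,0,0],[0,0,0,0,0,0],[0,0,0,0,0,0],[0,0,0,0,0,0],[0,0,0,0,0,0],[0,0,0,0,0,0]]'; done | grep -E '^t|pos'
python3 -c "
from h import *
favg(12); print(env.close_job())"
```

```text
t: 13.82
ee_pos: [0.5314, -0.3007, 0.2615]
t: 14.65
ee_pos: [0.5314, -0.3008, 0.2615]
t: 15.48
ee_pos: [0.5314, -0.3008, 0.2615]
t: 16.32
ee_pos: [0.5314, -0.3008, 0.2615]
t: 17.15
ee_pos: [0.5314, -0.3008, 0.2615]
17.75 [ 0.5314 -0.3008  0.2615  0.1991 -0.1086  5.6941] 0.42
the job is handed in; nothing more can be done
None
```

The hoop is down on its end stop with the bar in both forks, and the key was then pressed level with the collar (about 5.7 N) and held steadily for over 4 s; the job was handed in at 17.75 s with the key still held.

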